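Tighten a die holder's clamp bolt with a break-over torque wrench

ROBOT

A 6-joint arm with a two-finger parallel gripper is mounted at the origin on the work surface. World frame = base frame: x ahead of the robot, y to its left, z up, the work surface at z = 0. Lengths are in mm, angles in rad, forces in N, time in s.
With the tool pointing down it reaches from about 400 to 925 mm from the base axis. Payload 3.4 kg.
Tool frame: the origin (TCP) lies between the finger pads; the fingertips stand 25 mm ahead of it and the grasp point (between the pads) lies 6 mm ahead of it; z points along the fingers, y is the line along which they close (so a half turn about z gives the same grasp; the last joint's range is limited). The gripper opens to 85 mm and grips with 20 to 120 N. Pads are 22 mm wide; open, the fingers measure 114 mm over their backs; the gripper's body (76 mm by 85 mm) begins 54 mm behind the grasp point. The pads swing forward as they close: fully open they stand 13 mm farther back than shut.
Start: joints at [1.226, 0.307, 1.506, -0, 1.328, -0.073], TCP at [153.837, 554.045, 256.305] pointing down, gripper open.
Joint ranges: [-3.12, 3.12], [-1.05, 2.28], [0.14, 2.33], [-1.42, 4.57], [0.1, 2.73], [-2.68, 2.68]. Speed limits (rad/s): [2.57, 2.57, 3.14, 3.14, 3.14, 3.14].

INTERFACE

Orientations are given as a 3x3 rotation matrix whose columns are the frame's x, y, z axes.
In Python, from station import readout, cams, close_job gives the robot as it stands.
- The arm moves only by the shell command python3 -m jog 'ROWS' [FORCE]. ROWS is JSON, a list of rows, each a list of 7 numbers: the shift along the tool's x, y, z in cm, then the turn, a rotation vector about the tool's x, y, z in degrees, then the closure, from 0 (fully open) to 1 (shut). A call has 1 to 12 rows; each row shifts and turns the commanded pose from where the row before left it, along the tool's axes as they then stand; what a row does not reach is not made up. A row lasts 1/12 s, in which the tool goes at most 41.7 mm and 7.16 degrees, less where a joint would pass 70% of its speed; a pose out of reach is approached as far as the arm can. A call with a gripper value outside its range is refused whole. The fingers move at their own pace and stop on an object; FORCE is the grip in N (left out, the last holds). Time passes only in rows, so rows that do not move let the fingers close. It gives the time, the measured TCP pose, the force, the opening and the grip force at its end, in the units of the state.
- readout.state(): the state, without advancing time (a new reading comes with each control period).
- cams.snapshot(name): name is "scene" or "top"; returns the picture (400x640x3 uint8, blue, green, red); there is no depth.
- cams.camera_params(name): a dict with "vertical_fov" (degrees; the focal length in pixels is half the picture's height over the tangent of half this angle, whatever the lens; pixels are square), "cx", "cy" (the principal point, pixels), "cam_to_world" (4x4, takes a point from camera to world coordinates). Camera axes: x right, y down, z forward; pixel columns grow to the right and rows downward; lengths in mm; the calibration is good to about 2 mm. A picture is of the moment at which its call begins. camera_params takes no time and is no camera call.
- close_job(): hands the job in; it is judged then, once.
The state is a dict: "time": time; "joints": joint angles; "qvel": joint speeds; "joint_efforts": joint torques, N m; "tool_pos": TCP position; "tcp_rot": TCP orientation; "force": force on the tool from outside, world axes, zero at the start; "ft_torque": the same for the moment, N m; "grip_width": opening from 0.0 (shut) to 1.0 (fully open); "grasp_force": force on a finger pad.
Only numpy, scipy, OpenCV 4.12 (cv2) and the standard library are available. Lean on these libraries where they do the work, as an engineer would, in place of code of your own. Each camera call takes 0.05 s, during which the arm holds its last target. There are 200 camera calls.

TASK

Two small die holders stand on the pattern cutter's table: a break-over torque wrench (thick ribbed metal grip, hinge pin near its head) sits on the clamp bolt of one, a plain one-piece steel spanner on the other. Push the torque wrench's handle clockwise, seen from above, until the bolt comes up tight and the handle breaks over at its hinge to a clear bend of about 20 degrees; then stop, short of folding it to its end stop, and let go. Leave the plain spanner as it is.

Things in the scene. Friction and masses are not known exactly. Their poses are not given: they have to be found in the camera images.
- wrench_bolt (a point): Point on the clamp bolt's axis at the height of the wrench's handle, 60 mm above the table; fixed. The torque wrench turns about the vertical through it. The wrench's head here is a steel cylinder 34 mm across, its top 72 mm above the table. A black cutting mat, 2 mm thick, lies under everything; loose things up to 26 mm high lie near the wrench.
- holder_a: The die holder under the torque wrench, fixed to the table: grey base plate 150 x 100 mm, 14 mm high, with a dark clamp plate 62 x 58 mm (top at 30 mm) and a steel ring die 48 mm across (top at 36 mm). Origin: under the bolt, on the table; z up; x points to the ring die, 66 mm from the bolt. The wrench's handle points roughly to -x.
- wrench_hinge (a point): Axis of the wrench's break-over hinge (vertical, brass pin on top of a dark round knuckle 34 mm across), 55 mm from the bolt's axis, 60 mm above the table. It turns about the bolt with the head.
- wrench_grip (a point): Middle of the wrench's thick ribbed aluminium grip, a level cylinder 28 mm across and 105 mm long, axis 60 mm above the table (44 mm of air under it), from 85 to 190 mm from the hinge. This point is 130 mm from the hinge and, handle straight, 185 mm from the bolt; its x axis points along the handle to the hinge. A level push of 4 N across it turns the bolt, 14 N breaks the handle over.
- wrench_head (a joint): Turn of the wrench's head and bolt about the bolt's axis, rad; grows clockwise seen from above. It starts between 0.3 and 0.65, turns stiffly (0.7 N m) and stays where it is left; at 0.9 the bolt is tight and turns no further.
- wrench_handle (a joint): Bend of the handle against the head at the hinge, rad: 0 straight (start), grows clockwise seen from above. It gives only above the set torque of 1.8 N m, which is reached when the bolt is tight, then yields steadily at that torque and stays bent where it is left; end stop at 0.65.
- spanner_end (a point): Free end of the plain one-piece steel spanner (14 mm round bar, no hinge, no thick grip, end disc 26 mm across) on the other, identical die holder, 170 mm from that bolt's axis, 60 mm above the table. It is to be left alone.

How it is judged:
By the outcome, as a careful person would: the job done as asked, in the order asked, and still so for the second after the job is handed in, with the robot touching nothing.
It also fails if it takes over 34 s, if anything falls off the work surface, if the arm or the gripper's body presses on something with over 40 N, if the wrist force passes 120 N, or if a joint passes its speed limit or range.

## Working session

There is one attempt and no reset: what is moved stays moved. The work goes in short steps, Python scripts to look and compute and a shell command to move; the robot and the scene stay as the last step left them, time stands still between calls to the robot, and variables do not carry over. Pictures are saved under pics/ and viewed, at most 10 in all, crops included, and the job is handed in when it is done.

```bash
mkdir -p pics; python3 - <<'E'
from station import readout,cams
import cv2
s=readout.state();print(s)
for n in("top","scene"):
    cv2.imwrite(f"pics/{n}1.png",cams.snapshot(n));print(cams.camera_params(n))
E
```

```text
{'time': 0.0, 'joints': array([ 1.22651941e+00,  3.07558709e-01,  1.50763408e+00, -1.16759491e-05,
        1.32840427e+00, -7.35210550e-02]), 'qvel': array([ 2.20628184e-03,  2.48288626e-03,  4.67276050e-05, -4.77981181e-04,
       -8.90122694e-05, -8.56137018e-05]), 'joint_efforts': array([ 6.85812051e-05, -4.57561791e+01, -2.51915181e+01, -2.05203410e-04,
        1.34218630e-02, -2.91676827e-05]), 'tool_pos': array([153.61589791, 553.44839837, 255.40400101]), 'tcp_rot': array([[-9.63569715e-01,  2.67456465e-01, -6.65849291e-04],
       [ 2.67457259e-01,  9.63567870e-01, -1.89061107e-03],
       [ 1.35934828e-04, -1.99982180e-03, -9.99997991e-01]]), 'force': array([-0.21775775,  0.48790009,  0.11178313]), 'ft_torque': array([-0.06467695,  0.02751127,  0.04677539]), 'grasp_force': 0.0, 'grip_width': 0.9980386643385052}
{'vertical_fov': 53.25520221501535, 'cx': 321.9127660090185, 'cy': 195.44540012129286, 'cam_to_world': array([[ 9.97160508e-03, -9.85695985e-01,  1.68237902e-01,
         4.39456725e+02],
       [-9.99787095e-01, -1.28673158e-02, -1.61306070e-02,
        -7.76193503e+01],
       [ 1.80646448e-02, -1.68041236e-01, -9.85614434e-01,
         9.23343622e+02],
       [ 0.00000000e+00,  0.00000000e+00,  0.00000000e+00,
         1.00000000e+00]])}
{'vertical_fov': 55.91615562000039, 'cx': 318.21601508948163, 'cy': 197.42727784619242, 'cam_to_world': array([[ 5.09027739e-01,  5.74374718e-01, -6.41080685e-01,
         1.11087257e+03],
       [ 8.60583232e-01, -3.54271589e-01,  3.65907286e-01,
        -3.94319337e+02],
       [-1.69487785e-02, -7.37960246e-01, -6.74631317e-01,
         6.21694832e+02],
       [ 0.00000000e+00,  0.00000000e+00,  0.00000000e+00,
         1.00000000e+00]])}
```

View pics/top1.png

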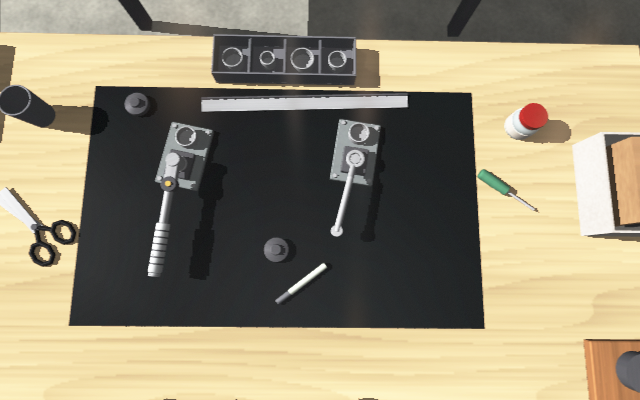

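View pics/scene1.png

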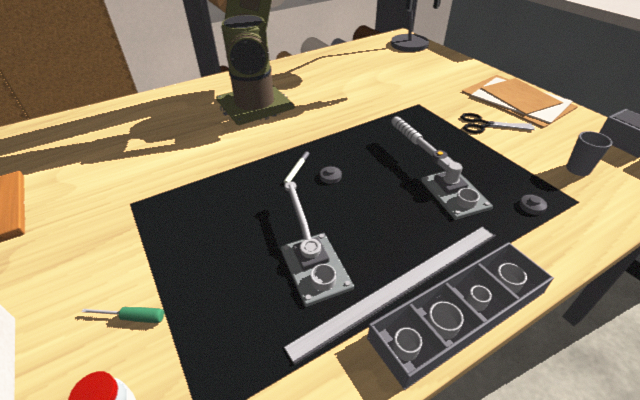

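The top view shows the torque wrench at left: head (173,159), hinge pin (168,184), grip from (160,224) to (154,276). The spanner is at right, head (355,158) and end (336,231). In the scene view, the wrench head is at (452,168), the hinge pin at (440,153) and the grip end at (398,123).

```bash
cat > h.py <<'E'
import numpy as np
from station import cams
def px(n,u,v,z):
    p=cams.camera_params(n);f=200/np.tan(np.radians(p["vertical_fov"]/2));T=p["cam_to_world"]
    d=T[:3,:3]@[(u-p["cx"])/f,(v-p["cy"])/f,1];o=T[:3,3]
    return (o+d*(z-o[2])/d[2])[:2].round(1)
E
python3 - <<'E'
from h import *
import cv2
for l in [("top",173,159,72),("top",168,184,74),("top",160,224,62),("top",154,276,60),("top",276,250,15),("top",137,104,15),("top",185,136,36),("top",336,231,60),("scene",452,168,72),("scene",440,153,74),("scene",398,123,60),("scene",468,196,36),("scene",331,175,15),("top",355,158,72)]:print(l,px(*l))
a=cv2.imread("pics/top1.png")[110:290,60:260];b=cv2.imread("pics/scene1.png")[100:220,380:520]
cv2.imwrite("pics/c1.png",np.hstack([cv2.resize(a,None,fx=2.2,fy=2.2,interpolation=2),cv2.resize(b,(350,396),interpolation=2)[:, :350]]))
E
```

```text
('top', 173, 159, 72) [661.3 234.6]
('top', 168, 184, 74) [605.1 240.5]
('top', 160, 224, 62) [519.7 255.6]
('top', 154, 276, 60) [410.  260.4]
('top', 276, 250, 15) [468.5   9.7]
('top', 137, 104, 15) [809.8 350.4]
('top', 185, 136, 36) [725.6 224.3]
('top', 336, 231, 60) [ 509.2 -123. ]
('scene', 452, 168, 72) [665.1 222.5]
('scene', 440, 153, 74) [608.3 239. ]
('scene', 398, 123, 60) [428.6 257.7]
('scene', 468, 196, 36) [730.3 217.9]
('scene', 331, 175, 15) [478.5   5.7]
('top', 355, 158, 72) [ 669.4 -163.6]
```

View pics/c1.png

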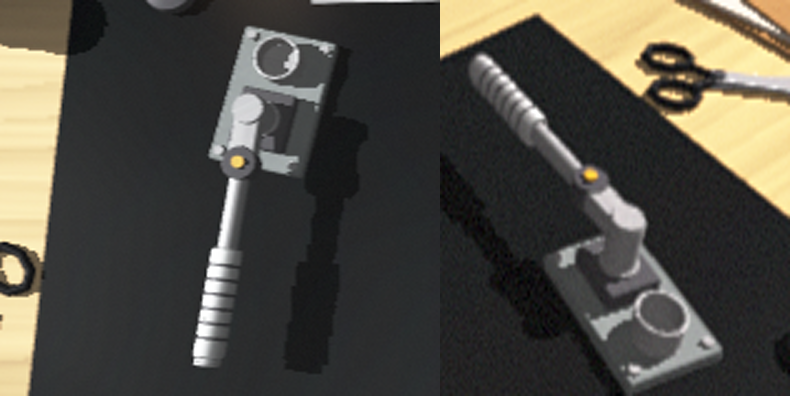

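The wrench's bolt is near (660,233) and its handle points along about (-0.994, 0.11). Clockwise means pushing toward +y from the -y side. I'll go to a standoff at about (469,183) with the gripper shut.

```bash
python3 -m jog '[[-3.35,-2.27,0,0,0,0,1],[-3.35,-2.27,0,0,0,0,1],[-3.35,-2.27,0,0,0,0,1],[-3.35,-2.27,0,0,0,0,1],[-3.35,-2.27,0,0,0,0,1],[-3.35,-2.27,0,0,0,0,1],[-3.35,-2.27,0,0,0,0,1],[-3.35,-2.27,0,0,0,0,1],[-3.35,-2.27,0,0,0,0,1],[-3.35,-2.27,0,0,0,0,1],[-3.35,-2.27,0,0,0,0,1],[-3.35,-2.27,0,0,0,0,1]]' 60; python3 -m jog '[[0,0,0,0,0,-4.6,1],[0,0,0,0,0,-4.6,1],[0,0,3,0,0,0,1],[0,0,3,0,0,0,1],[0,0,3,0,0,0,1],[0,0,3,0,0,0,1],[0,0,2,0,0,0,1],[0,0,0,0,0,0,1],[0,0,0,0,0,0,1]]'
```

```text
time: 1.1
tool_pos: [468.9, 182.2, 256.1]
tcp_rot: [[-0.964, 0.268, -0.001], [0.268, 0.964, 0.0], [0.001, -0.0, -1.0]]
force: [0.8, 1.0, 0.3]
grip_width: 0.001
grasp_force: 0.0
time: 1.85
tool_pos: [467.3, 183.7, 115.3]
tcp_rot: [[-0.994, 0.11, -0.004], [0.11, 0.994, -0.001], [0.003, -0.001, -1.0]]
force: [0.1, 0.1, -0.4]
grip_width: -0.0
grasp_force: 0.0
```

```bash
python3 - <<'E'
from h import *
from station import readout
import cv2
a=cams.snapshot("top")[110:300,60:260];b=cams.snapshot("scene")[80:230,350:520]
cv2.imwrite("pics/c2.png",np.hstack([cv2.resize(a,(400,380),interpolation=2),cv2.resize(b,(400,380),interpolation=2)]))
s=readout.state();print(s["tool_pos"],s["tcp_rot"],s["grip_width"],s["force"])
E
```

```text
[469.28812368 184.3653179  117.36337662] [[-9.93937409e-01  1.09932834e-01  1.78844316e-03]
 [ 1.09933956e-01  9.93938747e-01  5.41563520e-04]
 [-1.71806734e-03  7.34890874e-04 -9.99998254e-01]] 0.0002888247801587366 [-0.29140376 -0.69200456  0.6921222 ]
```

View pics/c2.png

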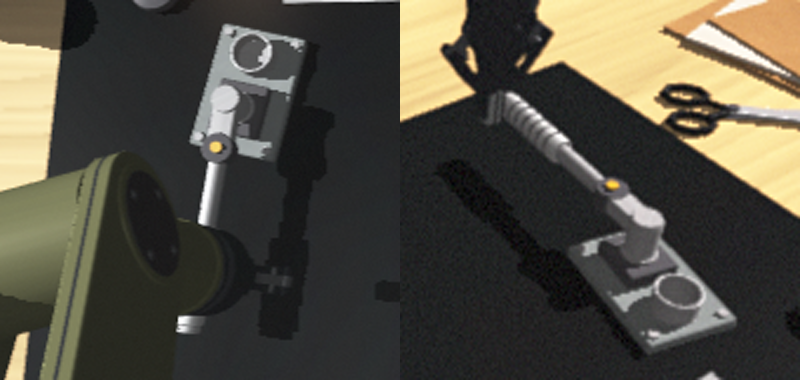

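The fingertips stand clear on the wrench's -y side. I'll lower to z≈65 and approach.

```bash
python3 -m jog '[[0,0,2.6,0,0,0,1],[0,0,2.6,0,0,0,1],[0,1,0,0,0,0,1],[0,1,0,0,0,0,1],[0,0.5,0,0,0,0,1],[0,0,0,0,0,0,1]]'; for i in 1; do python3 -m jog '[[0,0.4,0,0,0,0,1],[0,0.4,0,0,0,0,1],[0,0.4,0,0,0,0,1],[0,0,0,0,0,0,1]]'; done;  python3 -m jog '[[0,0.4,0,0,0,0,1],[0,0.4,0,0,0,0,1],[0,0.4,0,0,0,0,1],[0,0,0,0,0,0,1]]'
```

```text
time: 2.45
tool_pos: [473.2, 211.1, 66.3]
tcp_rot: [[-0.994, 0.108, 0.005], [0.108, 0.994, 0.002], [-0.004, 0.002, -1.0]]
force: [0.2, 0.5, 0.8]
grip_width: 0.003
grasp_force: 0.0
time: 2.78
tool_pos: [472.9, 221.7, 64.8]
tcp_rot: [[-0.994, 0.11, 0.001], [0.11, 0.994, 0.001], [-0.001, 0.001, -1.0]]
force: [0.3, -0.4, -0.5]
grip_width: -0.0
grasp_force: 0.0
time: 3.12
tool_pos: [473.2, 232.8, 64.1]
tcp_rot: [[-0.994, 0.11, -0.001], [0.11, 0.994, -0.001], [0.001, -0.001, -1.0]]
force: [-1.2, -2.1, 2.1]
grip_width: -0.004
grasp_force: 0.9
```

```bash
for i in 1; do python3 -m jog '[[0.08,0.48,0,0,0,1.5,1],[0.08,0.48,0,0,0,1.5,1],[0.08,0.48,0,0,0,1.5,1],[0.08,0.48,0,0,0,1.5,1]]'; python3 -m jog '[[0.08,0.48,0,0,0,1.5,1],[0.08,0.48,0,0,0,1.5,1],[0.08,0.48,0,0,0,1.5,1]]'; done; python3 - <<'E'
from h import *
from station import readout
import cv2
a=cams.snapshot("top")[110:300,60:260];b=cams.snapshot("scene")[80:230,350:520]
cv2.imwrite("pics/c3.png",np.hstack([cv2.resize(a,(400,380),interpolation=2),cv2.resize(b,(400,380),interpolation=2)]))
E
```

```text
time: 3.45
tool_pos: [473.7, 251.8, 64.2]
tcp_rot: [[-0.977, 0.214, 0.0], [0.214, 0.977, -0.001], [-0.001, -0.001, -1.0]]
force: [0.3, -4.3, 0.6]
grip_width: 0.001
grasp_force: 1.9
time: 3.7
tool_pos: [475.2, 266.4, 64.3]
tcp_rot: [[-0.957, 0.29, 0.001], [0.29, 0.957, -0.001], [-0.001, -0.001, -1.0]]
force: [1.6, -4.4, -0.8]
grip_width: 0.003
grasp_force: 1.8
```

View pics/c3.png

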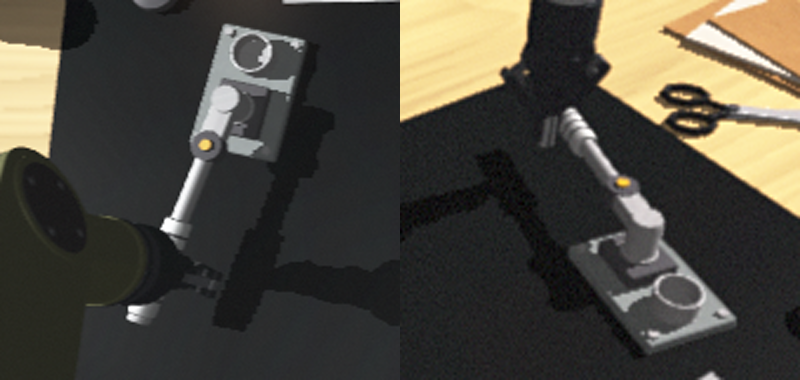

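The wrench is turning with the handle straight, at about 4.5 N. I'll carry on until the force rises.

```bash
python3 -m jog '[[0.08,0.48,0,0,0,1.5,1],[0.08,0.48,0,0,0,1.5,1]]'|grep -E "time|pos|^force"; python3 -m jog '[[0.08,0.48,0,0,0,1.5,1],[0.08,0.48,0,0,0,1.5,1]]'|grep -E "time|pos|^force"; python3 -m jog '[[0.08,0.48,0,0,0,1.5,1],[0.08,0.48,0,0,0,1.5,1]]'|grep -E "time|pos|^force"
```

```text
time: 3.97
tool_pos: [475.6, 274.7, 64.1]
force: [2.5, -14.2, 1.4]
time: 4.13
tool_pos: [477.0, 282.1, 63.8]
force: [2.3, -15.2, 4.0]
time: 4.3
tool_pos: [479.3, 291.0, 63.8]
force: [2.3, -16.7, 4.0]
```

Force jumped to about 14–16 N, so the bolt is tight and the handle is now breaking over. I'll measure the bend.

```bash
python3 - <<'E'
from h import *
from station import readout
import cv2
a=cams.snapshot("top")[140:300,80:240];cv2.imwrite("pics/c4.png",cv2.resize(a,(600,600),interpolation=2))
s=readout.state();print(s["tool_pos"],s["tcp_rot"][:,1],s["force"])
E
```

```text
[479.688472   291.93043027  63.85484226] [ 0.43591768  0.89996138 -0.00673042] [  1.53620828 -14.24382717   2.95407472]
```

View pics/c4.png

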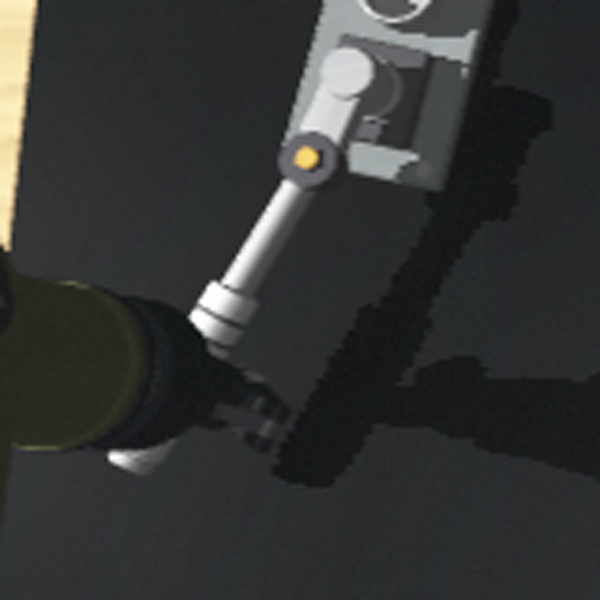

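```bash
python3 - <<'E'
from h import *
P=lambda u,v,z:px("top",80+u/3.75,140+v/3.75,z)
b,h,r,e=P(348,73,72),P(308,158,74),P(231,295,60),P(138,462,60)
print(b,h,r,e,np.linalg.norm(h-b),np.linalg.norm(e-h))
A=lambda d:np.degrees(np.arctan2(d[1],-d[0]))
print("head",A(h-b),"rod",A(r-h),"handle",A(e-h), "bend",A(e-h)-A(h-b))
E
```

```text
[660.2 234.9] [609.1 253.4] [530.9 296.6] [435.8 340.6] 54.34574500363393 194.0018814341758
head 19.90204038897695 rod 28.917562922127466 handle 26.710337535727195 bend 6.808297146750245
```

Bend so far is about 7–9°. I'll push about 10° more around the hinge, then look.

```bash
python3 -m jog '[[0.1,0.46,0,0,0,2.2,1],[0.1,0.46,0,0,0,2.2,1],[0.1,0.46,0,0,0,2.2,1],[0.1,0.46,0,0,0,2,1],[0.1,0.46,0,0,0,2,1],[0,0,0,0,0,0,1]]'; python3 - <<'E'
from h import *
from station import readout
import cv2
a=cams.snapshot("top")[140:300,80:240];cv2.imwrite("pics/c5.png",cv2.resize(a,(600,600),interpolation=2))
E
```

```text
time: 4.85
tool_pos: [485.0, 313.7, 63.3]
tcp_rot: [[-0.805, 0.593, -0.006], [0.593, 0.805, -0.007], [0.0, -0.009, -1.0]]
force: [-0.9, -11.4, 3.1]
grip_width: -0.0
grasp_force: 4.9
```

View pics/c5.png

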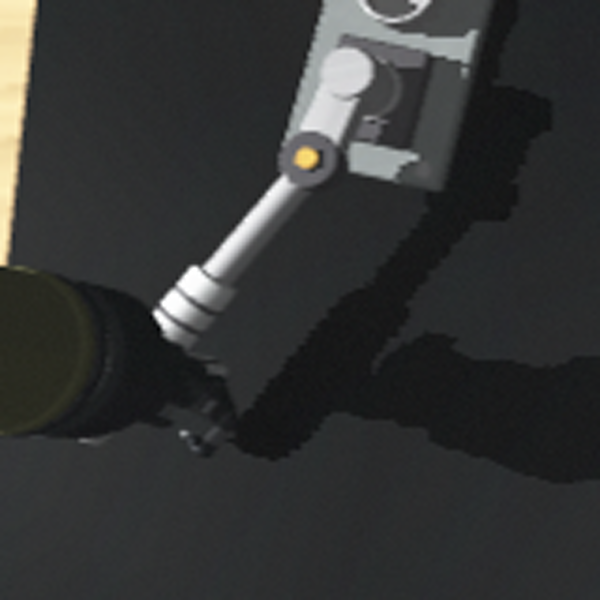

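```bash
python3 - <<'E'
from h import *
A=lambda d:np.degrees(np.arctan2(d[1],-d[0]))
P=lambda u,v,z:px("top",80+u/3.75,140+v/3.75,z)
Q=lambda u,v,z:px("top",60+u/2.2,110+v/2.2,z)
for z in (70,74,78):
  h0,h1=Q(238,161,z),P(308,158,z); b=P(348,73,72)
  print(z,h0,h1,"turn",2*np.degrees(np.arcsin(np.linalg.norm(h1-h0)/110)),"head",A(h1-b),A(h0-b))
  print(" straight rod,end",A(Q(228,250,60)-h0),A(Q(206,362,60)-h0)," c4",A(P(231,295,60)-h1),A(P(138,462,60)-h1)," c5 rod",A(P(213,272,60)-h1),A(P(205,287,60)-h1))
E
```

```text
70 [607.7 241.8] [609.9 254.9] turn 13.871773563141131 head 21.683476659047404 7.487388197143647
 straight rod,end 4.47432666547996 5.748467897246285  c4 27.82724770727146 26.208525230940243  c5 rod 38.95590783775892 37.41962706187637
74 [606.9 240.3] [609.1 253.4] turn 13.871773563141153 head 19.90204038897695 5.785086122381476
 straight rod,end 5.5062722315071015 6.210431398146334  c4 28.917562922127466 26.710337535727195  c5 rod 40.081901269940786 38.44108683873429
78 [606.1 238.8] [608.3 251.8] turn 13.768297308838944 head 18.036606831946983 4.123246998860297
 straight rod,end 6.55389848553106 6.675403217435626  c4 30.06274643810827 27.23862197909082  c5 rod 41.249047074195886 39.50275030424459
```

Bend is about 18.5°. One small nudge more, then retreat straight back and lift away.

```bash
python3 -m jog '[[0.05,0.22,0,0,0,0.8,1],[0.05,0.22,0,0,0,0.8,1],[0,0,0,0,0,0,1]]'; python3 -m jog '[[0,-1,0,0,0,0,1],[0,-2,0,0,0,0,1],[0,-3,0,0,0,0,1],[0,0,-4,0,0,0,1],[0,0,-4,0,0,0,1],[0,0,-4,0,0,0,1],[0,-3,-3,0,0,0,1],[0,-4,0,0,0,0,1],[0,-4,0,0,0,0,1],[0,-4,0,0,0,0,1],[0,-4,0,0,0,0,1],[0,0,0,0,0,0,1]]'; python3 - <<'E'
from h import *
import cv2
a=cams.snapshot("top");cv2.imwrite("pics/c6.png",cv2.resize(a[140:300,80:240],(600,600),interpolation=2))
b=cams.snapshot("scene");cv2.imwrite("pics/c7.png",np.hstack([a,b])[::1,::1] if 0 else cv2.resize(np.vstack([a,b]),(480,600)))
E
```

```text
time: 5.15
tool_pos: [486.5, 317.0, 63.2]
tcp_rot: [[-0.789, 0.615, -0.006], [0.615, 0.789, -0.008], [-0.0, -0.011, -1.0]]
force: [-1.6, -13.1, 3.3]
grip_width: -0.003
grasp_force: 5.7
time: 6.15
tool_pos: [327.9, 121.3, 212.6]
tcp_rot: [[-0.787, 0.617, -0.007], [0.617, 0.787, -0.003], [0.004, -0.006, -1.0]]
force: [-1.7, 0.4, 0.7]
grip_width: 0.001
grasp_force: 0.0
```

View pics/c6.png

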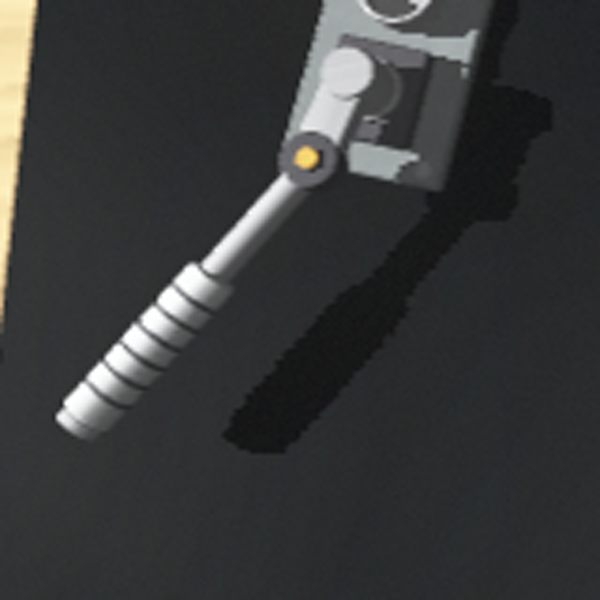

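View pics/c7.png

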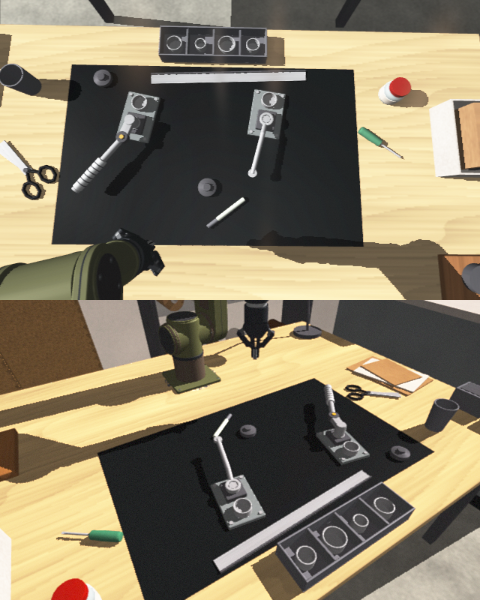

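The view is now unobstructed: hinge pin (308,158), grip end about (78,424), and collar about (210,280) in the crop. The spanner and loose things haven't moved, and the gripper is well clear.

```bash
python3 - <<'E'
from h import *
A=lambda d:np.degrees(np.arctan2(d[1],-d[0]))
P=lambda u,v,z:px("top",80+u/3.75,140+v/3.75,z)
for z in (70,74,78):
  h=P(308,158,z);print(A(P(80,424,60)-h)-19.8,A(P(211,280,60)-h)-19.8,np.linalg.norm(P(80,424,60)-h))
print(A(P(80,424,60)-P(211,280,60))-19.8)
E
```

```text
18.31756409851224 17.638571572333053 194.72616670596688
18.809339531184765 18.718983236899508 195.02986950721169
19.322304101473765 19.841353199968434 195.41097717375038
18.885115575550795
```

```bash
python3 -c "
from station import close_job;print(close_job())"
```

```text
the job is handed in; nothing more can be done
None
```

The torque wrench's bolt is tight and its handle is bent about 19° by camera measurement (give or take 1.5°), short of the end stop; the spanner was not touched, the gripper is clear, and the job was handed in at about 6 s.

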